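# Blow off a freshly polished handle

### The job

Take the one long polished handle from the tray and lay it gently, flat and about centred, across the two felt-topped forks of the blow-off station, in line with the nozzle; the polish bruises easily, so hold it as lightly as you can (never over 40 N per finger) and do not drop it or press it down. Let go of it, then squeeze the blow gun's trigger fully, keep it squeezed for at least half a second, and release it. Leave the handle on the forks and everything else where it is.

Things in the scene. Friction and masses are not known exactly. Their poses are not given: they have to be found in the camera images.
- long_handle: the long handle: a plain ivory-coloured resin bar with a brass cap at its +x end, 140 mm long (x), 22 wide (y), 18 thick (z), 60 to 130 g. Lies flat in the tray, roughly along the tray's x. Origin: centre of its underside. The two other handles in the tray look alike but are 85 mm long. Over 40 N from a finger or 30 N against the forks bruises it.
- short_handle_1: a finished short handle, 85 x 22 x 18 mm, otherwise like the long one, in the tray; origin: centre of its underside, x along it. Leave alone.
- short_handle_2: the second short handle, as short_handle_1. Leave alone.
- tray: pale green open tray, fixed, 190 (x) x 280 (y) x 22 mm high, walls and floor 6 mm thick; origin: centre of its underside. Holds the three handles side by side, 70 mm apart in its y, each free by about 40 mm on both long sides; their order varies. Tray and station may swap left and right.
- station: blow-off station, fixed: plywood base 110 (x) x 310 (y) x 12 mm with a two-fork rest at its +y end and, at its -y end, a pistol blow gun clamped on its side 62 mm above the table, nozzle along +y at the rest, pistol grip sticking out level along -x. Origin: under the plate, below the nozzle's line.
- rest (a point): middle of the rest at felt height (62 mm above the table), axes as the station's. A fork stands 45 mm to either side in y, each 12 mm thick: 78 mm clear between them, down to the base plate 50 mm below. Each has a hard flat felt seat 36 mm wide in x between two lips 13 mm high and 6 mm thick. The handle lies along y, across both.
- grip_mid (a point): fixed point in the middle of the gun's black pistol grip, 62 mm above the table, where it is squeezed; axes as the station's. The grip is a level bar along x, 24 mm wide (y) and 24 high, from 60 mm ahead of this point (at the gun body) to 45 mm behind it, free underneath for 38 mm. Its back face is 12 mm to the -y of this point.
- trigger_face (a point): point on the +y face of the trigger, moving with it, 62 mm above the table. The trigger is a steel lever 8 mm thick, 18 high, on the grip's +y side, hinged upright near the gun body, 48 mm from this point. Released, this point is 40 mm to the +y of grip_mid (52 mm over grip and trigger); squeezed home, 16 mm less. Both can be pinched from above, fingers closing along y.
- trigger (a joint): trigger angle: 0 released, 0.33 rad squeezed home against its stop. A spring returns it; at trigger_face it takes about 2 N to start and 6 N to hold home.
- tin: small plain steel tin, 34 mm across, 30 mm tall, standing on the station's base plate beside the gun's clamp, on the side away from the pistol grip; origin: centre of its underside. Leave alone.
- brush: bench brush lying on the table to the far left. Leave alone.
- screwdriver: screwdriver lying on the table to the far right. Leave alone.
- mop: spare buffing mop, a flat disc 100 mm across and 32 mm thick, lying beyond the work area. Leave alone.
- jar: amber glass jar, 60 mm across, 70 mm tall, beyond the work area. Leave alone.
- wax_bar: brick-red bar of polishing wax, 50 x 110 x 35 mm, beyond the work area. Leave alone.
There are look-alikes about, which are no part of the job. Leave any purple or turquoise look-alike of the long_handle alone.

How it is judged:
By the outcome, as a careful person would: the job done as asked, in the order asked, and still so for the second after the job is handed in, with the robot touching nothing.
It also fails if it takes over 53 s, if anything falls off the work surface, if the arm or the gripper's body presses on something with over 40 N, if the wrist force passes 120 N, or if a joint passes its speed limit or range.

### The arm

A 6-joint arm with a two-finger parallel gripper is mounted at the origin on the work surface. World frame = base frame: x ahead of the robot, y to its left, z up, the work surface at z = 0. Lengths are in mm, angles in rad, forces in N, time in s.
With the tool pointing down it reaches from about 275 to 1000 mm from the base axis. Payload 8.4 kg.
Tool frame: the origin (TCP) lies midway between the tips of the shut fingers; the grasp point (between the pads) lies 19 mm behind it; z points along the fingers, y is the line along which they close (so a half turn about z gives the same grasp; the last joint's range is limited). The gripper opens to 85 mm and grips with 20 to 120 N. Pads are 22 mm wide; open, the fingers measure 114 mm over their backs; the gripper's body (76 mm by 85 mm) begins 54 mm behind the grasp point. The pads swing forward as they close: fully open they stand 13 mm farther back than shut.
Start: joints at [1.27, 0.353, 1.633, -0, 1.155, -0.002], TCP at [183.982, 597.309, 231.281] pointing down, gripper open.
Joint ranges: [-2.63, 2.63], [-0.92, 2.1], [0.06, 2.66], [-1.3, 4.44], [0, 2.69], [-3.02, 3.02]. Speed limits (rad/s): [2.22, 2.22, 2.79, 3.14, 3.14, 3.14].

### API

Orientations are given as [roll, pitch, yaw] about the fixed x, y, z axes, in that order (R = Rz(yaw) Ry(pitch) Rx(roll)).
In Python, from rig import r, cams gives the robot as it stands. The module is installed in compiled form; this text tells all that it offers.
- The arm moves only by the tool send_rows, never from a script. Its argument "targets" is one flat list of numbers, 7 for each row, row after row: the shift along the tool's x, y, z in m, then the turn, a rotation vector about the tool's x, y, z in rad, then the opening, from -1 (shut) to 1 (fully open). In form: [tx, ty, tz, wx, wy, wz, fingers, tx, ty, tz, wx, wy, wz, fingers, ...]. A call has 1 to 12 rows; each row is the pose to reach, as a shift and turn from the pose commanded when the call began, along the tool's axes at that moment; what a row does not reach only later rows make up. A row lasts 1/12 s, in which the tool goes at most 41.7 mm and 7.16 degrees, less where a joint would pass 70% of its speed; a pose out of reach is approached as far as the arm can. A call with a gripper value outside its range is refused whole. The fingers move at their own pace and stop on an object; "grip_force" is the grip in N (left out, the last holds). Time passes only in rows, so rows that repeat a pose let the fingers close. It gives the time, the measured TCP pose, the force, the opening and the grip force at its end, in the units of the state.
- r.sense(): the state, without advancing time (a new reading comes with each control period).
- cams.grab_frame(name): name is "scene" or "top" or "wrist"; returns a dict with "color" (480x640x3 uint8, blue, green, red), "fx", "fy", "cx", "cy" (pixels), "xyz" and "attitude" of the camera in the world. Camera axes: x right, y down, z forward; pixel columns grow to the right and rows downward; lengths in mm; the calibration is good to about 2 mm. A picture is of the moment at which its call begins. There is no depth.
- r.sign_off(): hands the job in; it is judged then, once.
The state is a dict: "clock": time; "qpos": joint angles; "qvel": joint speeds; "joint_efforts": joint torques, N m; "eef_pos": TCP position; "tcp_rot": TCP orientation; "contact_force": force on the tool from outside, world axes, zero at the start; "wrist_torque": the same for the moment, N m; "opening": opening from 0.0 (shut) to 1.0 (fully open); "grasp_force": force on a finger pad.
Only numpy, scipy, OpenCV 4.12 (cv2) and the standard library are available. Lean on these libraries where they do the work, as an engineer would, in place of code of your own. Each camera call takes 0.05 s, during which the arm holds its last target. There are 200 camera calls.

## Working session

There is one attempt and no reset: what is moved stays moved. The work goes in short steps, Python scripts to look and compute and a tool call to move; the robot and the scene stay as the last step left them, time stands still between calls to the robot, and variables do not carry over. Pictures are saved under pics/ and viewed, at most 14 in all, crops included, and the job is handed in when it is done.

Besides the shell and the picture viewer there is one more tool, called after "Call:" as name(argument=value, ...) on one line, values as JSON. send_rows: Moves the arm, as the interface text tells. Its arguments: {"type":"object","properties":{"targets":{"type":"array"},"grip_force":{"type":"number"}},"required":["targets"]}

```bash
mkdir -p pics
python3 - <<'E'
from rig import r,cams
import cv2,numpy as np
for n in ["scene","top"]:
    f=cams.grab_frame(n); cv2.imwrite(f"pics/{n}0.png",f["color"]); print(n,[f[k] for k in("fx","fy","cx","cy","xyz","attitude")])
    np.savez(f"pics/{n}0.npz",**f)
print(r.sense())
E
```

```text
scene [567.7033696769662, 567.7033696769662, 319.1039922588182, 238.24222512760338, array([1036.21825117,  739.98716222, 1382.61651251]), array([-2.55025251,  0.01587868,  2.51832584])]
top [471.1817790150649, 471.1817790150649, 317.406426647611, 231.52630055635046, array([ 338.82705181,   -5.79292973, 1164.64004921]), array([-2.95153639,  0.01420194, -1.55592822])]
{'clock': 0.1, 'qpos': array([ 1.26961247e+00,  3.53581931e-01,  1.63406091e+00, -1.27227695e-05,
        1.15519297e+00, -2.43962331e-03]), 'qvel': array([-0.00036597, -0.00262724, -0.00153302,  0.00030363,  0.00120416,
       -0.00018216]), 'joint_efforts': array([-9.79368851e-04, -6.06351614e+01, -3.42818534e+01, -2.26650656e-06,
        3.97606927e-03,  2.32176757e-05]), 'eef_pos': array([183.85131224, 596.90156015, 230.63436196]), 'tcp_rot': array([-3.14034947e+00,  8.60045597e-06,  2.84285357e+00]), 'contact_force': array([ 0.03896569, -0.72507529,  0.32319545]), 'wrist_torque': array([ 0.0370538 ,  0.01419896, -0.0229448 ]), 'grasp_force': 0.0, 'opening': 1.0019128613151804}
```

View pics/top0.png

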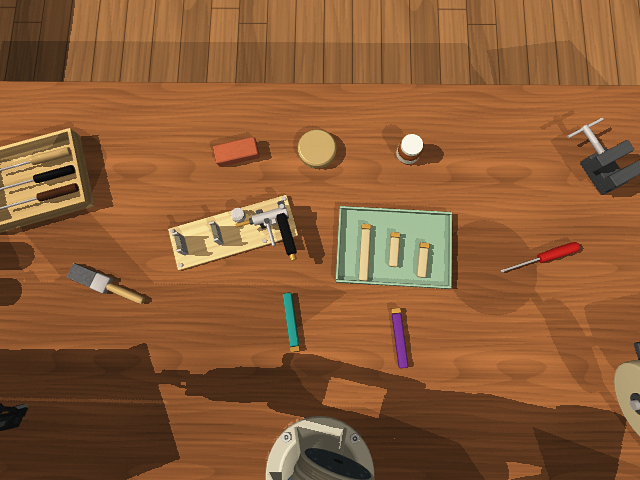

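View pics/scene0.png

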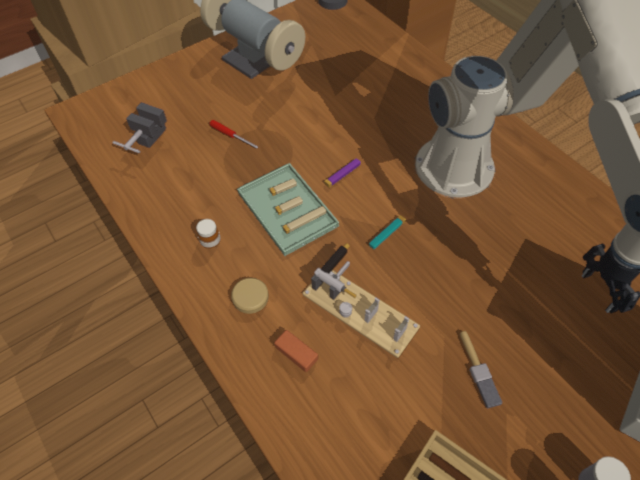

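Candidates in the top view: the ivory bar at (365,252) is long. The ivory bars at (394,250) and (424,260) are short, and the teal (291,321) and purple (400,338) bars are look-alikes outside the tray. I choose (365,252). The station is at about (235,230): gun at (275,222), grip at (287,240), forks at (180,242) and (214,232).

```bash
cat > h.py <<'E'
import numpy as np,cv2
from scipy.spatial.transform import Rotation as R
def load(n): return dict(np.load(f"pics/{n}.npz"))
def grab(n,name):
    from rig import cams
    f=cams.grab_frame(n); cv2.imwrite(f"pics/{name}.png",f["color"]); np.savez(f"pics/{name}.npz",**f); return f
def cast(f,uv,z):
    uv=np.atleast_2d(np.float64(uv)); d=np.c_[(uv[:,0]-f["cx"])/f["fx"],(uv[:,1]-f["cy"])/f["fy"],np.ones(len(uv))]
    d=R.from_euler("xyz",f["attitude"]).apply(d); return f["xyz"]+d*((z-f["xyz"][2])/d[:,2])[:,None]
def proj(f,P):
    c=R.from_euler("xyz",f["attitude"]).inv().apply(np.atleast_2d(P)-f["xyz"])
    return c[:,:2]/c[:,2:]*[f["fx"],f["fy"]]+[f["cx"],f["cy"]]
def blobs(f,lo,hi,amin,z,roi=None):
    m=cv2.inRange(cv2.cvtColor(f["color"],cv2.COLOR_BGR2HSV),lo,hi)
    if roi: k=np.zeros_like(m); a,b,c,d=roi; k[b:d,a:c]=1; m=m*k
    out=[]
    for c in cv2.findContours(m,cv2.RETR_EXTERNAL,cv2.CHAIN_APPROX_NONE)[0]:
        if cv2.contourArea(c)<amin: continue
        p=cast(f,c[:,0,:],z)[:,:2].astype(np.float32); (cx,cy),(w,h),a=cv2.minAreaRect(p)
        if w<h: w,h,a=h,w,a+90
        out.append((np.round([cx,cy,w,h],1),round(((a+90)%180)-90,1),c[:,0].mean(0).round()))
    return out
E
python3 - <<'E'
from h import *
f=load("top0"); 
hsv=cv2.cvtColor(f["color"],cv2.COLOR_BGR2HSV)
for u,v in[(365,255),(366,228),(394,250),(345,280),(287,235),(200,252),(240,237)]: print((u,v),hsv[v,u])
for b in blobs(f,(12,40,150),(35,170,255),60,24,(342,212,448,284)): print("ivory",b)
for b in blobs(f,(0,0,0),(180,255,45),40,74,(268,205,300,265)): print("black",b)
print("pix->",cast(f,[[365,252]],24), cast(f,[[180,242],[214,232]],62).round(), cast(f,[[287,240]],74).round())
c=f["color"][180:300,150:460]; cv2.imwrite("pics/crop0.png",cv2.resize(c,None,fx=2.58,fy=2.58,interpolation=cv2.INTER_CUBIC))
E
```

```text
(365, 255) [ 20  90 230]
(366, 228) [ 17 184 150]
(394, 250) [ 21  91 229]
(345, 280) [ 53  49 199]
(287, 235) [60 12 21]
(200, 252) [ 19 120 155]
(240, 237) [ 18 121 168]
ivory (array([ 486. , -241.1,   70.7,   23. ]), -7.1, array([422., 262.]))
ivory (array([ 511.1, -172.2,   71.1,   22. ]), -4.7, array([393., 251.]))
ivory (array([ 503.5, -100.4,  125.9,   21.3]), -3.5, array([364., 254.]))
black (array([543. ,  87.2, 100.4,  24.7]), 15.6, array([286., 234.]))
pix-> [[ 508.53177642 -103.29017993   24.        ]] [[521. 340.  62.]
 [547. 260.  62.]] [[527.  84.  74.]]
```

View pics/crop0.png

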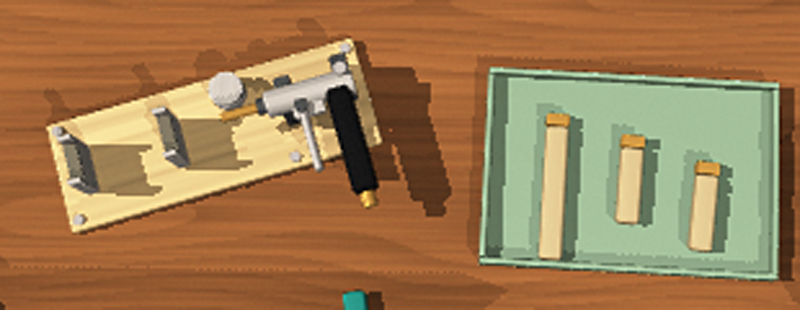

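The crop shows the long handle at crop (555,190), with the brass cap on top at (557,120). The short ones are at (630,180) and (705,205). Gun grip at (355,145), trigger at (312,140), forks at (80,165) and (170,138). The choice is confirmed.

Next I'll go above the station for a closer look on the way to the tray.

```bash
cat >> h.py <<'E'
def plan(xyz,yaw):
    from rig import r
    s=r.sense(); T=R.from_euler("xyz",s["tcp_rot"]); d=T.inv().apply(np.array(xyz)-s["eef_pos"])
    w=(T.inv()*R.from_euler("xyz",[np.pi,0,yaw])).as_rotvec()
    print("clock",round(s["clock"],2),"shift m",(d/1000).round(4),"turn",w.round(4))
E
python3 - <<'E'
from h import *
plan((470,190,400),1.83)
f=grab("wrist","w0"); print(f["fx"],f["xyz"],f["attitude"])
E
```

```text
clock 0.1 shift m [-0.3932 -0.3049 -0.169 ] turn [-1.1000e-03  6.0000e-04  1.0129e+00]
348.1269875297712 [107.00262351 620.69506781 374.28282923] [2.82181902e+00 2.76942407e-04 1.27169692e+00]
```

Run:
```python
from h import *
plan((535,190,240),1.83)
```

```text
clock 0.15 shift m [-0.4554 -0.2856 -0.009 ] turn [-1.0000e-03  5.0000e-04  1.0128e+00]
```

Call:
send_rows(targets=[-0.455,-0.286,-0.01,0,0,1.013,0.1,-0.455,-0.286,-0.01,0,0,1.013,0.1,-0.455,-0.286,-0.01,0,0,1.013,0.1,-0.455,-0.286,-0.01,0,0,1.013,0.1,-0.455,-0.286,-0.01,0,0,1.013,0.1,-0.455,-0.286,-0.01,0,0,1.013,0.1,-0.455,-0.286,-0.01,0,0,1.013,0.1,-0.455,-0.286,-0.01,0,0,1.013,0.1,-0.455,-0.286,-0.01,0,0,1.013,0.1,-0.455,-0.286,-0.01,0,0,1.013,0.1,-0.455,-0.286,-0.01,0,0,1.013,0.1,-0.455,-0.286,-0.01,0,0,1.013,0.1], grip_force=20)

```text
clock: 1.15
eef_pos: [511.1, 216.6, 240.6]
tcp_rot: [-3.142, -0.0, 1.83]
contact_force: [1.3, 1.8, 0.1]
opening: 0.553
grasp_force: 0.0
```

Call:
send_rows(targets=[0,0,0,0,0,0,0.1,0,0,0,0,0,0,0.1,0,0,0,0,0,0,0.1])

```text
clock: 1.4
eef_pos: [509.9, 218.2, 240.2]
tcp_rot: [-3.141, -0.0, 1.829]
contact_force: [0.5, 0.5, 0.2]
opening: 0.555
grasp_force: 0.0
```

Run:
```python
from h import *
f=grab("wrist","w1"); print(f["xyz"],f["attitude"])
```

```text
[489.47550522 295.98806007 383.91956501] [ 2.82345083e+00 -6.02188530e-04  2.57497377e-01]
```

View pics/w1.png

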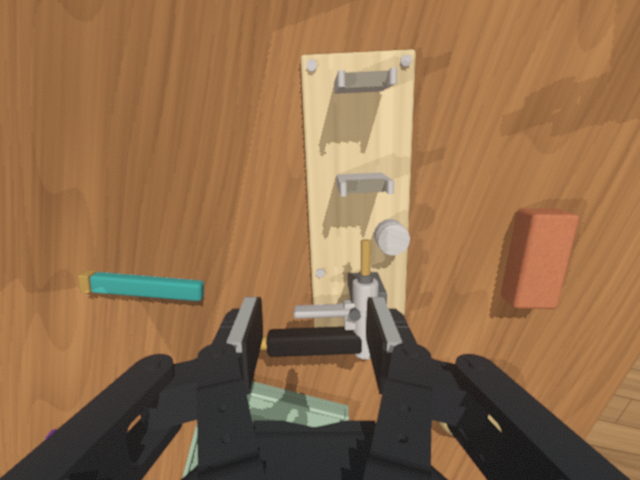

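The wrist view shows the forks at (367,80) and (367,185), nozzle (365,257), gun body (366,315), trigger (320,311), grip (315,343) and tin (392,238). One enlarged crop will give edges.

Run:
```python
from h import *
f=load("w1"); g=f["color"]
hsv=cv2.cvtColor(g,cv2.COLOR_BGR2HSV)
# plate edges: plywood mask
m=cv2.inRange(hsv,(15,40,90),(32,150,255)); m[:, :295]=0; m[:,425:]=0; m[:40]=0; m[330:]=0
L=[];Rr=[]
for v in list(range(85,225,4)):
    u=np.where(m[v])[0]; L.append((u[0],v)); Rr.append((u[-1]+1,v))
for n,E in(("L",L),("R",Rr)):
    p=cast(f,E,12)[:,:2].astype(np.float32); vx,vy,x,y=cv2.fitLine(p,cv2.DIST_HUBER,0,.01,.01).ravel()
    s=np.sign(vy); print(n,np.degrees(np.arctan2(s*vy,s*vx)).round(2),x,y)
print("grip",blobs(f,(0,0,0),(180,255,45),300,74,(262,322,364,362)))
c=np.rot90(g[40:360,285:425]); cv2.imwrite("pics/crop1.png",cv2.resize(c,None,fx=2.5,fy=2.5,interpolation=cv2.INTER_CUBIC))
```

```text
L 105.47 479.6116 267.5758
R 106.56 600.47015 307.43613
grip []
```

View pics/crop1.png

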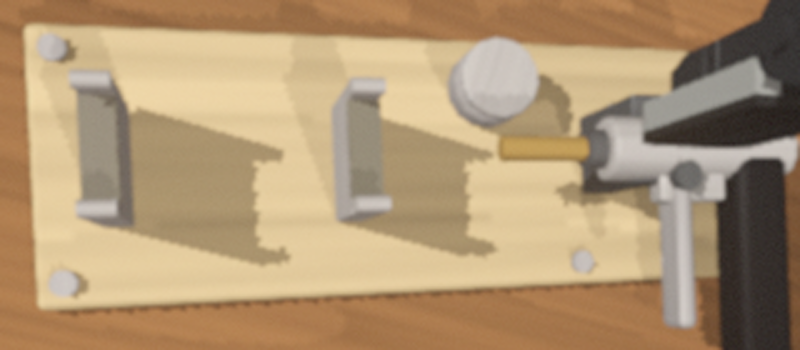

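Run:
```python
from h import *
f=load("w1")
o=lambda a,b:(425-b/2.5,40+a/2.5)
P=cast(f,[o(91,80),o(97,208),o(367,87),o(374,203)],75)[:,:2]; print(P.round(1))
far=P[:2].mean(0);near=P[2:].mean(0); d=far-near
print("rest",(far+near)/2,np.linalg.norm(d),np.degrees(np.arctan2(d[1],d[0])),"lipspan",np.linalg.norm(P[0]-P[1]),np.linalg.norm(P[2]-P[3]))
N=cast(f,[o(502,147),o(590,148)],62+6)[:,:2]; print("nozzle",N.round(1))
g=f["color"]; print(g[342,280:360:10].tolist())
print("grip",blobs(f,(0,0,0),(180,255,75),300,74,(255,322,362,362)))
plan((510,-100,240),-0.06)
```

```text
[[541.3 350.8]
 [501.8 338.6]
 [567.7 265.6]
 [528.6 252.8]]
rest [534.81836742 301.95438618] 89.52871081913729 107.27559269546579 lipspan 41.3222463412352 41.17709622049601
nozzle [[563.8 210.3]
 [574.4 175.3]]
[[44, 47, 54], [43, 44, 53], [44, 46, 51], [43, 48, 54], [44, 48, 54], [45, 49, 55], [44, 48, 53], [46, 48, 55]]
grip [(array([541.9,  93.8,  97.1,  33. ]), 17.2, array([312., 342.]))]
clock 1.45 shift m [-3.083e-01 -8.120e-02  3.000e-04] turn [-8.0000e-04  6.0000e-04  1.8899e+00]
```

Station: rest (535,302), station y at 107.1°. Now to the tray.

Call:
send_rows(targets=[-0.308,-0.081,0,0,0,1.89,0.1,-0.308,-0.081,0,0,0,1.89,0.1,-0.308,-0.081,0,0,0,1.89,0.1,-0.308,-0.081,0,0,0,1.89,0.1,-0.308,-0.081,0,0,0,1.89,0.1,-0.308,-0.081,0,0,0,1.89,0.1,-0.308,-0.081,0,0,0,1.89,0.1,-0.308,-0.081,0,0,0,1.89,0.1,-0.308,-0.081,0,0,0,1.89,0.1,-0.308,-0.081,0,0,0,1.89,0.1,-0.308,-0.081,0,0,0,1.89,0.1,-0.308,-0.081,0,0,0,1.89,0.1])

```text
clock: 2.45
eef_pos: [510.5, -98.7, 240.5]
tcp_rot: [-3.141, 0.0, 0.325]
contact_force: [0.6, -0.4, -1.0]
opening: 0.553
grasp_force: 0.0
```

Run:
```python
from h import *
plan((510,-100,200),-0.06)
```

```text
clock 2.45 shift m [-0.0009  0.0011  0.0405] turn [-4.000e-04  3.000e-04  3.853e-01]
```

Call:
send_rows(targets=[0,0,0.04,0,0,0.385,0.1,0,0,0.04,0,0,0.385,0.1,0,0,0.04,0,0,0.385,0.1,0,0,0.04,0,0,0.385,0.1,0,0,0.04,0,0,0.385,0.1,0,0,0.04,0,0,0.385,0.1])

```text
clock: 2.95
eef_pos: [511.0, -99.2, 200.9]
tcp_rot: [3.142, -0.001, -0.05]
contact_force: [-0.1, 0.5, 0.6]
opening: 0.548
grasp_force: 0.0
```

Run:
```python
from h import *
f=grab("wrist","w2")
m=cv2.inRange(cv2.cvtColor(f["color"],cv2.COLOR_BGR2HSV),(10,50,120),(30,220,255))
t=load("top0")
pc=proj(f,[(505,-100,24)]); print(pc)
for b in blobs(f,(10,50,110),(30,220,255),300,24): print(b)
from rig import r; print(r.sense()["eef_pos"])
```

```text
[[315.23370176 224.26682212]]
(array([ 190.8, -453.7,   60.2,   37. ]), 87.2, array([621., 457.]))
(array([ 206.6, -245.4,  118.6,   44.2]), 31.6, array([451., 455.]))
(array([221.8,  77.8, 119.6,  44.2]), -37.6, array([176., 455.]))
(array([ 494.3, -240.7,   84.2,   28.4]), -8.4, array([465., 224.]))
(array([ 519.2, -174.1,   84. ,   25. ]), -4.4, array([393., 203.]))
(array([ 511.2, -102.7,  139.6,   22.4]), -3.3, array([318., 212.]))
(array([454.7, -80.2, 780.7, 496.6]), -89.3, array([310., 213.]))
[510.99132122 -99.41145298 200.95982647]
```

View pics/w2.png

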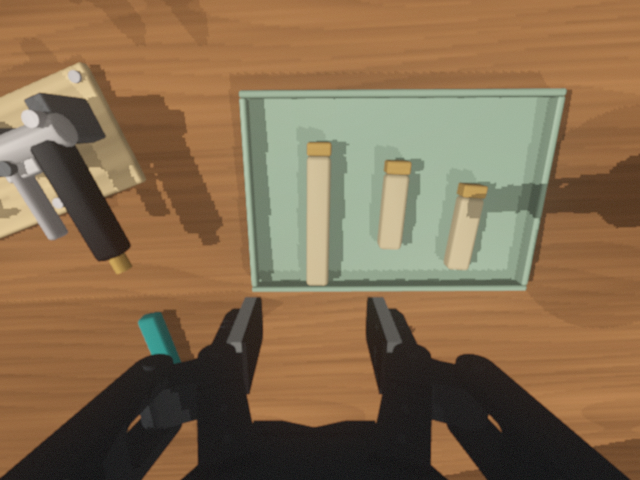

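The view shows the long handle at (318,212): 139.6 × 22.4 mm measured, centre (511.2,-102.7), -3.3°. The neighbours are 84 mm. Descending.

Run:
```python
from h import *
plan((511,-102.7,9.5),-0.058)
f=load("w2")
for b in blobs(f,(0,0,0),(180,255,75),300,74,(30,130,140,270)): print("grip",b)
```

```text
clock 3.0 shift m [0.     0.0033 0.1915] turn [ 0.     -0.0007  0.0072]
grip (array([546.3,  80.4,  98.1,  33.1]), 16.6, array([ 80., 196.]))
```

Call:
send_rows(targets=[0,0.003,0.04,0,0,0.007,0.1,0,0.003,0.08,0,0,0.007,0.1,0,0.003,0.12,0,0,0.007,0.1,0,0.003,0.15,0,0,0.007,0.1,0,0.003,0.17,0,0,0.007,0.1,0,0.003,0.182,0,0,0.007,0.1,0,0.003,0.182,0,0,0.007,0.1,0,0.003,0.182,0,0,0.007,0.1])

```text
clock: 3.67
eef_pos: [510.9, -103.0, 18.9]
tcp_rot: [-3.142, 0.0, -0.061]
contact_force: [0.1, -0.4, 0.2]
opening: 0.549
grasp_force: 0.0
```

Run:
```python
from h import *
plan((511,-102.7,9.5),-0.058)
```

```text
clock 3.67 shift m [ 0.0001 -0.0003  0.0094] turn [-0.      0.0002 -0.0031]
```

Call:
send_rows(targets=[0,0,0.005,0,0,0,0.1,0,0,0.0095,0,0,0,0.0,0,0,0.0095,0,0,0,-0.2,0,0,0.0095,0,0,0,-0.4,0,0,0.0095,0,0,0,-0.45,0,0,0.0095,0,0,0,-0.5,0,0,0.0095,0,0,0,-0.55,0,0,0.0095,0,0,0,-0.6,0,0,0.0095,0,0,0,-0.7,0,0,0.0095,0,0,0,-0.8,0,0,0.0095,0,0,0,-1,0,0,0.0095,0,0,0,-1], grip_force=20)

```text
clock: 4.67
eef_pos: [510.9, -103.0, 9.6]
tcp_rot: [3.141, -0.001, -0.062]
contact_force: [-0.9, 0.4, 6.8]
opening: 0.252
grasp_force: 20.8
```

Run:
```python
from rig import r
s=r.sense(); print(s)
```

```text
{'clock': 4.6667, 'qpos': array([-2.01900551e-01,  5.16177583e-01,  2.00323333e+00, -3.07770999e-05,
        6.21550745e-01,  1.43102466e+00]), 'qvel': array([ 4.75157081e-04, -3.21109997e-03, -3.25940547e-05,  2.23961177e-05,
        1.03052592e-03, -6.35964491e-04]), 'joint_efforts': array([-5.37266722e-03, -5.37369168e+01, -1.86620092e+01,  3.22314701e-02,
       -4.27939016e-01,  3.08454875e-02]), 'eef_pos': array([ 510.86591317, -103.04402983,    9.61661317]), 'tcp_rot': array([ 3.14148698e+00, -6.22339229e-04, -6.21038409e-02]), 'contact_force': array([-0.88357948,  0.44815057,  6.81521117]), 'wrist_torque': array([ 0.01158667,  0.22371975, -0.02013403]), 'grasp_force': 20.839615166187286, 'opening': 0.2524692743547947}
```

Call:
send_rows(targets=[0,0,-0.003,0,0,0,-1,0,0,-0.01,0,0,0,-1,0,0,-0.025,0,0,0,-1,0,0,-0.05,0,0,0,-1,0,0,-0.08,0,0,0,-1,0,0,-0.11,0,0,0,-1,0,0,-0.13,0,0,0,-1,0,0,-0.14,0,0,0,-1,0,0,-0.14,0,0,0,-1])

```text
clock: 5.42
eef_pos: [511.9, -103.3, 151.5]
tcp_rot: [3.141, -0.004, -0.062]
contact_force: [-0.3, -0.1, -2.0]
opening: 0.254
grasp_force: 20.1
```

Run:
```python
from h import *
plan((534.8,302,150),1.869)
f=grab("wrist","w3")
```

```text
clock 5.42 shift m [-0.0024 -0.4059  0.0013] turn [ 0.0045 -0.0023 -1.9312]
```

View pics/w3.png

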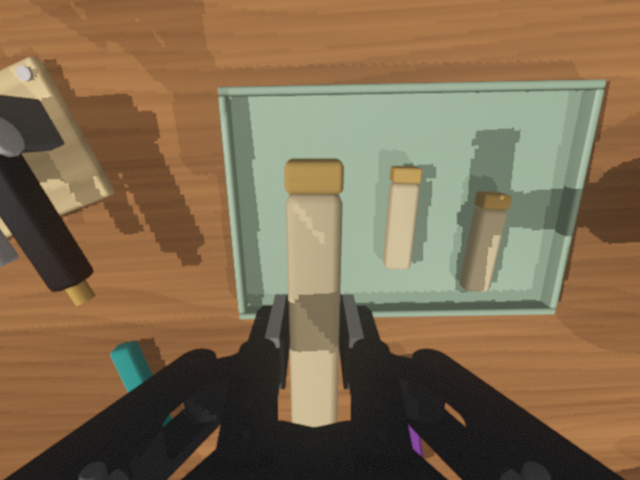

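The handle is held square and centred: cap at (314,177), pads at (280,340) and (350,340). Carrying it to the rest.

Call:
send_rows(targets=[0,-0.006,-0.01,0,0,-0.029,-1,0,-0.018,-0.02,0,0,-0.087,-1,0,-0.037,-0.02,0,0,-0.174,-1,0,-0.059,-0.02,0,0,-0.28,-1,-0.001,-0.083,-0.02,0,0,-0.396,-1,-0.001,-0.108,-0.02,0,0,-0.512,-1,-0.001,-0.132,-0.02,0,0,-0.628,-1,-0.001,-0.156,-0.02,0,0,-0.743,-1,-0.001,-0.181,-0.02,0,0,-0.859,-1,-0.001,-0.205,-0.02,0,0,-0.975,-1,-0.001,-0.229,-0.02,0,0,-1.091,-1,-0.002,-0.254,-0.02,0,0,-1.207,-1])

```text
clock: 6.47
eef_pos: [523.4, 151.9, 167.8]
tcp_rot: [-3.139, 0.002, 1.152]
contact_force: [0.7, -0.7, -0.5]
opening: 0.253
grasp_force: 20.1
```

Run:
```python
from h import *
plan((534.8,302,150),1.869)
```

```text
clock 6.47 shift m [ 0.1418 -0.0505  0.0177] turn [-0.0027  0.0009 -0.7169]
```

Call:
send_rows(targets=[0.023,-0.008,0,0,0,-0.115,-1,0.045,-0.016,0,0,0,-0.23,-1,0.068,-0.024,0,0,0,-0.344,-1,0.088,-0.031,0,0,0,-0.445,-1,0.106,-0.038,0.002,0,0,-0.538,-1,0.12,-0.043,0.005,0,0,-0.609,-1,0.131,-0.047,0.01,0,0,-0.66,-1,0.137,-0.049,0.015,0,0,-0.69,-1,0.14,-0.05,0.018,0,0,-0.7,-1,0.14,-0.05,0.018,0,0,-0.7,-1,0.14,-0.05,0.018,0,0,-0.7,-1])

```text
clock: 7.38
eef_pos: [536.2, 298.2, 150.4]
tcp_rot: [-3.14, 0.001, 1.844]
contact_force: [-0.7, -0.7, -1.1]
opening: 0.249
grasp_force: 20.1
```

Run:
```python
from h import *
plan((534.8,302,82),1.869)
f=grab("wrist","w4")
```

```text
clock 7.38 shift m [ 0.0041 -0.0002  0.0684] turn [-0.0017  0.0006 -0.025 ]
```

View pics/w4.png

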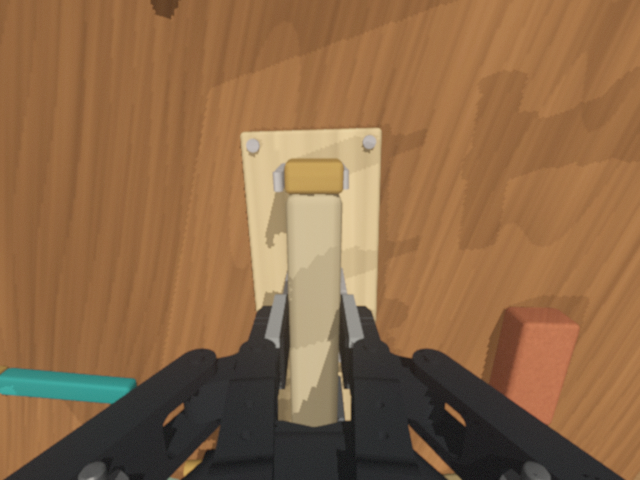

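The handle (cap at (314,177)) sits centred between the far fork's lips at (279,180) and (345,178). Descending to just above the lips.

Call:
send_rows(targets=[0.002,0,0.012,0,0,-0.012,-1,0.004,0,0.03,0,0,-0.025,-1,0.004,0,0.048,0,0,-0.025,-1,0.004,0,0.06,0,0,-0.025,-1,0.004,0,0.066,0,0,-0.025,-1,0.004,0,0.068,0,0,-0.025,-1,0.004,0,0.068,0,0,-0.025,-1,0.004,0,0.068,0,0,-0.025,-1])

```text
clock: 8.1
eef_pos: [536.1, 302.8, 83.7]
tcp_rot: [3.141, -0.0, 1.87]
contact_force: [0.3, -0.1, -0.4]
opening: 0.252
grasp_force: 20.1
```

Run:
```python
from h import *
plan((534.8,302,65.8),1.869)
from rig import r;print(r.sense()["contact_force"],r.sense()["wrist_torque"])
f=grab("wrist","w5"); c=proj(f,[(515,365,75)])[0]; print(c)
c=f["color"][100:260,220:420]; cv2.imwrite("pics/crop5.png",cv2.resize(c,None,fx=3,fy=3))
```

```text
clock 8.1 shift m [-0.0004 -0.0015  0.0179] turn [ 0.0009 -0.0002  0.0006]
[ 0.26123311 -0.14196911 -0.437655  ] [ 0.04027567 -0.01063965  0.02274637]
[309.09808351 164.40493356]
```

View pics/crop5.png

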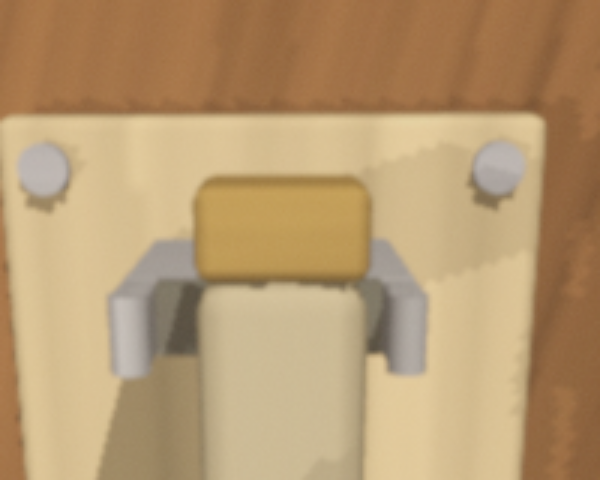

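The handle is about 2 mm right of the lips' middle: handle 203–365, lips 152–388 in the crop. That matches the computed -1.5 mm tool-y correction, so I apply it while lowering.

Call:
send_rows(targets=[0,-0.0016,0,0,0,0,-1,0,-0.0016,0.003,0,0,0,-1,0,-0.0016,0.006,0,0,0,-1,0,-0.0016,0.009,0,0,0,-1,0,-0.0016,0.012,0,0,0,-1,0,-0.0016,0.014,0,0,0,-1,0,-0.0016,0.015,0,0,0,-1,0,-0.0016,0.016,0,0,0,-1,0,-0.0016,0.0165,0,0,0,-1,0,-0.0016,0.0165,0,0,0,-1,0,-0.0016,0.0165,0,0,0,-1])

```text
clock: 9.07
eef_pos: [534.2, 302.2, 66.7]
tcp_rot: [3.141, -0.0, 1.87]
contact_force: [0.2, -0.5, -1.5]
opening: 0.247
grasp_force: 20.1
```

Run:
```python
from h import *
plan((534.8,302,65.7),1.869)
from rig import r;s=r.sense();print(s["contact_force"],s["wrist_torque"])
```

```text
clock 9.07 shift m [-0.0004  0.0006  0.001 ] turn [ 0.0001 -0.      0.0008]
[ 0.17161656 -0.48909452 -1.54973986] [-0.01270654  0.00364562  0.04773559]
```

Call:
send_rows(targets=[0,0,0.0004,0,0,0,-1,0,0,0.0008,0,0,0,-1,0,0,0.0008,0,0,0,-1,0,0,0.0008,0,0,0,-1])

```text
clock: 9.4
eef_pos: [534.1, 302.2, 65.8]
tcp_rot: [3.141, -0.0, 1.87]
contact_force: [0.3, 0.8, -0.5]
opening: 0.252
grasp_force: 20.1
```

Run:
```python
from rig import r;s=r.sense();print(s["eef_pos"],s["contact_force"],s["wrist_torque"])
```

```text
[534.12688864 302.18097327  65.84678418] [ 0.28953981  0.84595336 -0.52335473] [ 0.01906613 -0.00332085 -0.01126863]
```

Not clearly in contact yet, so a bit further in small steps.

Call:
send_rows(targets=[0,0,0.0003,0,0,0,-1,0,0,0.0005,0,0,0,-1,0,0,0.0005,0,0,0,-1,0,0,0.0005,0,0,0,-1])

```text
clock: 9.73
eef_pos: [534.2, 302.2, 65.7]
tcp_rot: [3.141, -0.0, 1.87]
contact_force: [-1.5, -0.6, 5.7]
opening: 0.25
grasp_force: 20.8
```

Run:
```python
from rig import r;s=r.sense();print(s["eef_pos"],s["contact_force"],s["wrist_torque"])
```

```text
[534.15459596 302.20469638  65.66063765] [-1.46905781 -0.64545334  5.70777588] [-0.2281511   0.28699355 -0.01542915]
```

Contact at 5.7 N. Easing back slightly and opening.

Call:
send_rows(targets=[0,0,-0.0002,0,0,0,-0.5,0,0,-0.0002,0,0,0,-0.47,0,0,-0.0002,0,0,0,-0.43,0,0,-0.0002,0,0,0,-0.35,0,0,-0.0002,0,0,0,-0.2,0,0,-0.0002,0,0,0,-0.1,0,0,-0.0002,0,0,0,0.0,0,0,-0.0002,0,0,0,0.1,0,0,-0.0002,0,0,0,0.1])

```text
clock: 10.48
eef_pos: [534.1, 302.2, 65.5]
tcp_rot: [-3.142, 0.0, 1.87]
contact_force: [-0.2, -0.2, 0.5]
opening: 0.551
grasp_force: 0.0
```

Call:
send_rows(targets=[0,0,-0.003,0,0,0,0.1,0,0,-0.01,0,0,0,0.1,0,0,-0.025,0,0,0,0.1,0,0,-0.05,0,0,0,0.1,0,0,-0.08,0,0,0,0.1,0,0,-0.12,0,0,0,0.1,0,0,-0.15,0,0,0,0.1,0,0,-0.15,0,0,0,0.1])

```text
clock: 11.15
eef_pos: [537.3, 303.9, 223.2]
tcp_rot: [3.131, -0.002, 1.87]
contact_force: [1.1, 0.4, 1.3]
opening: 0.549
grasp_force: 0.0
```

Run:
```python
from h import *
f=grab("wrist","w6")
for b in blobs(f,(10,30,110),(35,220,255),300,80): print(b)
st=R.from_euler("z",17.1,degrees=True)
# guess grip_mid from top & wrist estimates
f=load("w2"); hsv=cv2.cvtColor(f["color"],cv2.COLOR_BGR2HSV)
plan((537,95,230),0.298)
```

```text
(array([755. ,  98.7, 108. ,  40.6]), -38.2, array([451., 455.]))
(array([572.3, 253.2, 712.3, 461.3]), 16.0, array([309., 238.]))
clock 11.2 shift m [-0.1993 -0.0605 -0.0107] turn [ 0.0046 -0.0072  1.5718]
```

View pics/w6.png

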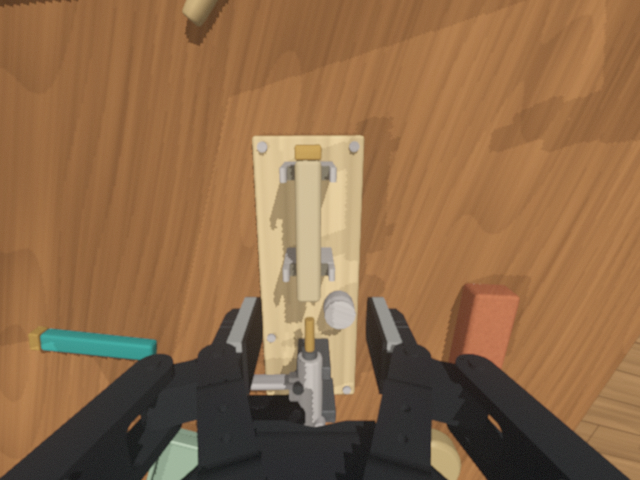

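The handle lies across both forks, about (308,147)–(308,300), in line with the nozzle at (309,330). Now to above the grip.

Call:
send_rows(targets=[-0.04,-0.01,-0.015,0,0,0.12,0.1,-0.08,-0.02,-0.015,0,0,0.24,0.1,-0.11,-0.03,-0.015,0,0,0.36,0.3,-0.14,-0.04,-0.015,0,0,0.48,0.5,-0.17,-0.06,-0.015,0,0,0.6,0.8,-0.19,-0.08,-0.015,0,0,0.72,1,-0.195,-0.08,-0.015,0,0,0.84,1,-0.195,-0.08,-0.015,0,0,0.96,1,-0.195,-0.08,-0.015,0,0,1.08,1,-0.195,-0.08,-0.015,0,0,1.2,1,-0.195,-0.08,-0.015,0,0,1.32,1,-0.195,-0.08,-0.015,0,0,1.44,1])

```text
clock: 12.2
eef_pos: [514.3, 92.0, 229.6]
tcp_rot: [-3.141, 0.002, 0.424]
contact_force: [0.6, -0.8, -0.4]
opening: 1.003
grasp_force: 0.0
```

Call:
send_rows(targets=[0,0,0,0,0,0.12,1,0,0,0,0,0,0.12,1,0,0,0,0,0,0.12,1,0,0,0,0,0,0.12,1])

```text
clock: 12.53
eef_pos: [514.7, 92.2, 230.1]
tcp_rot: [-3.141, 0.001, 0.314]
contact_force: [-1.4, 0.4, -0.1]
opening: 1.003
grasp_force: 0.0
```

Run:
```python
from h import *
f=load("w6"); print("handle ends",cast(f,[(308,146),(309,301)],80).round(1))
f=grab("wrist","w7"); print(f["xyz"],proj(f,[(537,86,74),(590,100,74)]))
c=f["color"][100:340,190:450]; cv2.imwrite("pics/crop7.png",cv2.resize(c,None,fx=2.4,fy=2.4,interpolation=cv2.INTER_CUBIC))
```

```text
handle ends [[514.8 367.5  80. ]
 [555.3 236.5  80. ]]
[591.35399718 116.99059835 373.62280766] [[328.55139962 202.34090769]
 [333.10226261 136.77116545]]
```

View pics/crop7.png

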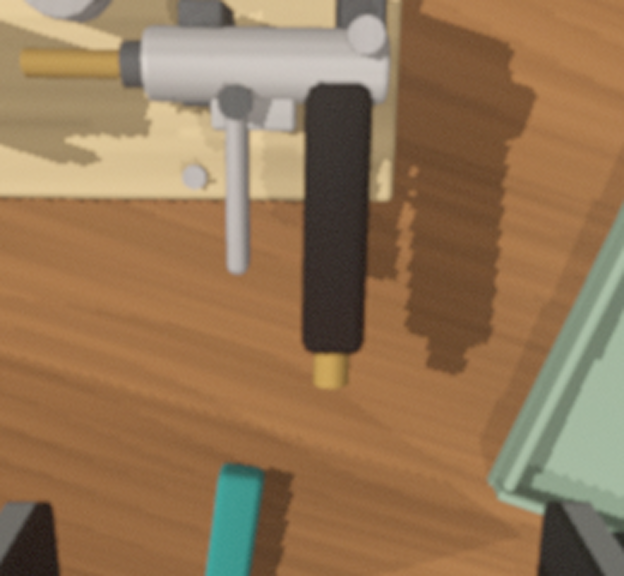

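The crop shows the grip's top face at x 305–366 with its end at y 352, and the trigger lever at x 227–249 from pivot (236,103) to tip (238,272).

Run:
```python
from h import *
f=load("w7"); o=lambda a,b:(190+a/2.4,100+b/2.4)
S=R.from_euler("z",17.1,degrees=True)
e,l,r_,l2,r2=cast(f,[o(333,352),o(304.5,235),o(366,235),o(304,300),o(364,300)],74)
t,tip,pv=cast(f,[o(227,235),o(238,272),o(236,103)],71)
loc=lambda p:S.inv().apply(p-e).round(1)
print("end",e.round(1)); 
for n,p in dict(l=l,r=r_,l2=l2,r2=r2,t=t,tip=tip,pv=pv,rest=np.array([534.8,302,74])).items(): print(n,loc(p))
```

```text
end [498.4  72.7  74. ]
l [44.6 11.6  0. ]
r [ 44.9 -10.7   0. ]
l2 [20.2 11.3  0. ]
r2 [ 20.6 -10.9   0. ]
t [43.6 39.9 -3. ]
tip [29.8 36.  -3. ]
pv [90.1 36.2 -3. ]
rest [102.3 208.4   0. ]
```

Run:
```python
from h import *
plan((538.7,91.4,45),0.298)
```

```text
clock 12.58 shift m [0.0226 0.0081 0.1851] turn [-0.0001  0.0006  0.0151]
```

Call:
send_rows(targets=[0.0226,0.008,0.02,0,0,0.015,1,0.0226,0.008,0.05,0,0,0.015,1,0.0226,0.008,0.08,0,0,0.015,1,0.0226,0.008,0.09,0,0,0.015,1,0.0226,0.008,0.1,0,0,0.015,1,0.0226,0.008,0.1,0,0,0.015,1,0.0226,0.008,0.1,0,0,0.015,1])

```text
clock: 13.17
eef_pos: [539.4, 91.6, 131.1]
tcp_rot: [3.142, -0.0, 0.295]
contact_force: [0.8, -0.2, 0.7]
opening: 1.003
grasp_force: 0.0
```

Run:
```python
from h import *
plan((538.7,91.4,45),0.298)
```

```text
clock 13.17 shift m [-0.0008 -0.      0.0861] turn [ 0.0001 -0.0004 -0.0026]
```

Call:
send_rows(targets=[0,0,0.015,0,0,-0.003,1,0,0,0.03,0,0,-0.003,1,0,0,0.045,0,0,-0.003,1,0,0,0.06,0,0,-0.003,1,0,0,0.073,0,0,-0.003,1,0,0,0.08,0,0,-0.003,1,0,0,0.084,0,0,-0.003,1,0,0,0.086,0,0,-0.003,1,0,0,0.086,0,0,-0.003,1,0,0,0.086,0,0,-0.003,1])

```text
clock: 14.0
eef_pos: [539.6, 91.6, 45.3]
tcp_rot: [3.141, -0.001, 0.298]
contact_force: [0.3, 1.4, 0.1]
opening: 0.997
grasp_force: 0.0
```

Call:
send_rows(targets=[0,0,0,0,0,0,0.8,0,0,0,0,0,0,0.6,0,0,0,0,0,0,0.45,0,0,0,0,0,0,0.3,0,0,0,0,0,0,0.2,0,0,0,0,0,0,0.1,0,0,0,0,0,0,0,0,0,0,0,0,0,-0.05,0,0,0,0,0,0,-0.1], grip_force=20)

```text
clock: 14.75
eef_pos: [538.7, 93.6, 45.2]
tcp_rot: [-3.139, -0.0, 0.297]
contact_force: [-5.5, 15.1, 8.3]
opening: 0.455
grasp_force: 18.3
```

Run:
```python
from rig import r;s=r.sense();print(s["eef_pos"],s["contact_force"],s["wrist_torque"],s["opening"]*85)
```

```text
[538.74477686  93.55906862  45.22237271] [-5.48441676 15.0590514   8.29063642] [2.68501569 0.84420784 0.36123702] 38.71064469761994
```

Call:
send_rows(targets=[0,-0.001,0,0,0,0,-0.15,0,-0.002,0,0,0,0,-0.25,0,-0.002,0,0,0,0,-0.4,0,-0.002,0,0,0,0,-0.6,0,-0.002,0,0,0,0,-1,0,-0.002,0,0,0,0,-1,0,-0.002,0,0,0,0,-1])

```text
clock: 15.33
eef_pos: [538.7, 93.7, 45.2]
tcp_rot: [-3.141, -0.001, 0.298]
contact_force: [-2.2, 1.2, 8.0]
opening: 0.459
grasp_force: 22.7
```

Run:
```python
from h import *
from rig import r;s=r.sense();print(s["eef_pos"],s["contact_force"],s["wrist_torque"],s["opening"]*85,s["grasp_force"])
f=grab("wrist","w8"); t=grab("top","t8")
a=cv2.resize(f["color"][140:480,200:460],(500,600)); b=cv2.resize(t["color"][195:275,250:310],(300,400)); b=cv2.copyMakeBorder(b,0,200,0,0,0)
cv2.imwrite("pics/c8.png",np.hstack([a,b]))
```

```text
[538.68916541  93.66189871  45.19939995] [-2.16208677  1.18130964  7.95409304] [0.68730703 0.39583026 0.28967803] 39.013334077599275 22.65086956322193
```

View pics/c8.png

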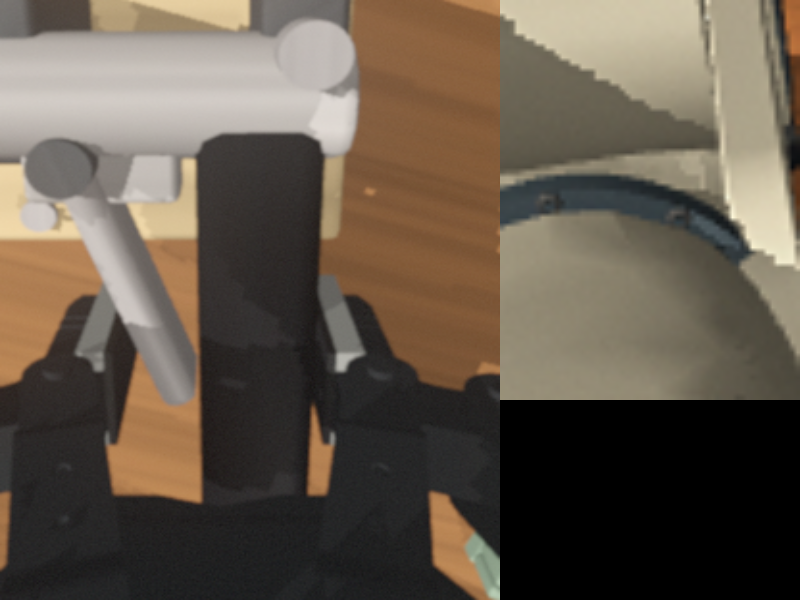

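The trigger lever (85,195)–(180,400) is folded in against the grip and the opening holds firm at 39 mm under 22 N. It is at its stop. I'll hold, then release.

Call:
send_rows(targets=[0,0,0,0,0,0,-1,0,0,0,0,0,0,-1,0,0,0,0,0,0,-1,0,0,0,0,0,0,-1,0,0,0,0,0,0,-1,0,0,0,0,0,0,-1,0,0,0,0,0,0,-1,0,0,0,0,0,0,-1,0,0,0,0,0,0,-1,0,0,0,0,0,0,-1,0,0,0,0,0,0,-1,0,0,0,0,0,0,-1])

```text
clock: 16.43
eef_pos: [538.7, 93.6, 45.2]
tcp_rot: [-3.141, -0.001, 0.298]
contact_force: [-2.1, 1.0, 8.0]
opening: 0.456
grasp_force: 22.7
```

Call:
send_rows(targets=[0,0,0,0,0,0,0,0,0,0,0,0,0,0.2,0,0.001,0,0,0,0,0.4,0,0.002,0,0,0,0,0.7,0,0.002,0,0,0,0,1,0,0.002,0,0,0,0,1,0,0.002,0,0,0,0,1,0,0.002,0,0,0,0,1])

```text
clock: 17.1
eef_pos: [539.3, 91.4, 44.6]
tcp_rot: [3.141, -0.0, 0.298]
contact_force: [0.1, -0.5, -0.2]
opening: 1.003
grasp_force: 0.0
```

Call:
send_rows(targets=[0,0,-0.01,0,0,0,1,0,0,-0.03,0,0,0,1,0,0,-0.06,0,0,0,1,0,0,-0.1,0,0,0,1,0,0,-0.14,0,0,0,1,0,0,-0.18,0,0,0,1,0,0,-0.2,0,0,0,1,-0.03,0,-0.2,0,0,0,1,-0.05,0,-0.2,0,0,0,1,-0.05,0,-0.2,0,0,0,1,-0.05,0,-0.2,0,0,0,1])

```text
clock: 18.02
eef_pos: [490.8, 76.7, 245.5]
tcp_rot: [3.141, -0.001, 0.298]
contact_force: [1.4, -0.5, 0.6]
opening: 0.999
grasp_force: 0.0
```

Run:
```python
from h import *
f=grab("wrist","w9"); s=grab("scene","s9")
a=f["color"]; b=cv2.resize(s["color"][220:370,290:440],(400,400)); b=cv2.copyMakeBorder(b,0,0,0,0,0)
cv2.imwrite("pics/c9.png",np.hstack([cv2.resize(a[:300,:],(400,188)).repeat(1,0) if 0 else cv2.copyMakeBorder(cv2.resize(a,(400,300)),0,100,0,0,0),b]))
```

```text
(no output)
```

View pics/c9.png

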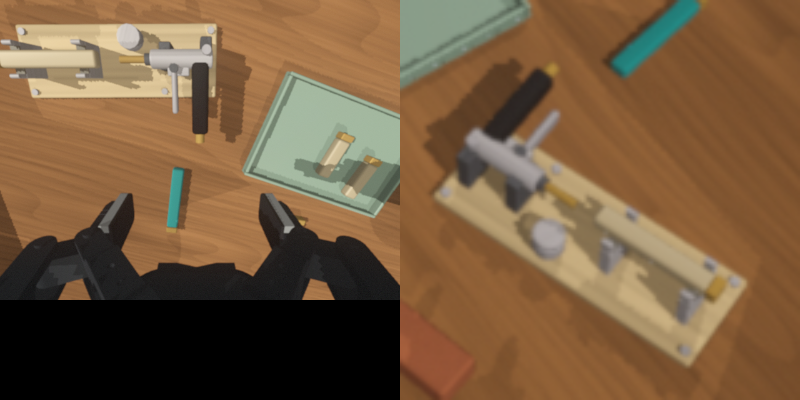

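The handle lies on both forks ((655,250) in the right half). The trigger is back out at (175,90) in the left half, the tin is in place, and the gripper is clear.

```bash
python3 -c "
from rig import r
print(r.sign_off())"
```

```text
the job is handed in; nothing more can be done
None
```

The job is handed in: the long handle lies flat and centred on both forks in line with the nozzle, and the blow-gun trigger was squeezed home for over a second and released, with the finger force reading at most 20.8 N on the handle and about 18 s used.

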